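Stamp a link plate in the sprung hand press

ROBOT

A 7-joint arm with a two-finger parallel gripper is mounted at the origin on the work surface. World frame = base frame: x ahead of the robot, y to its left, z up, the work surface at z = 0. Lengths are in m, angles in rad, forces in N, time in s.
With the tool pointing down it reaches from about 0.4 to 0.85 m from the base axis. Payload 6.9 kg.
Tool frame: the origin (TCP) lies midway between the tips of the shut fingers; the grasp point (between the pads) lies manip.pinch_z behind it (manip.pinch_z is the distance from the TCP to the grasp point, in m); z points along the fingers, y is the line along which they close (so a half turn about z gives the same grasp; the last joint's range is limited). The gripper opens to 85 mm and grips with 20 to 120 N. Pads are 22 mm wide; open, the fingers measure 114 mm over their backs; the gripper's body (76 mm by 85 mm) begins 54 mm behind the grasp point. The pads swing forward as they close: fully open they stand 13 mm farther back than shut.
Start: joints at [-1.188, 0.507, -0.238, 1.5, 0.126, 1.149, -0.155], TCP at [0.171, 0.601, 0.231] pointing down, gripper open.
Joint ranges: [-3.08, 3.08], [-0.24, 2.05], [-1.43, 1.35], [0, 2.5], [-1.52, 4.66], [0.17, 1.96], [-2.89, 2.89]. Speed limits (rad/s): [2.39, 2.39, 3.14, 3.14, 3.14, 3.14, 3.14].

INTERFACE

Orientations are given as a rotation vector (axis times angle).
In Python, from station import manip, optics, job, finder gives the robot as it stands.
- The arm moves only by the tool jog_arm, never from a script. Its argument "increments" is a list of rows, each a list of 7 numbers: the turn, a rotation vector about the tool's x, y, z normalised to -1 to 1, where 1 is pi rad, then the shift along the tool's x, y, z normalised to -1 to 1, where 1 is 0.3 m, then the opening, from 0 (shut) to 1 (fully open). In form: [[rx, ry, rz, dx, dy, dz, hand], ...]. A call has 1 to 8 rows; each row is the pose to reach, as a shift and turn from the pose commanded when the call began, along the tool's axes at that moment, turning the shorter way round; what a row does not reach only later rows make up. A row lasts 1/10 s, in which the tool goes at most 50 mm and 8.59 degrees, less where a joint would pass 70% of its speed; a pose out of reach is approached as far as the arm can. A call with a number of a shift or a turn outside -1 to 1 is refused whole. A call with a gripper value outside its range is refused whole. The fingers move at their own pace and stop on an object; "grip_force" is the grip in N (left out, the last holds). Time passes only in rows, so rows that repeat a pose let the fingers close. It gives the time, the measured TCP pose, the force, the opening and the grip force at its end, in the units of the state.
- manip.observe(): the state, without advancing time (a new reading comes with each control period).
- optics.snapshot(name): name is "side" or "top"; returns the picture (400x640x3 uint8, red, green, blue); there is no depth.
- optics.get_calibration(name): a dict with "intrinsics" (3x3 intrinsics, pixels), "extrinsics" (4x4, takes a point from world to camera coordinates). Camera axes: x right, y down, z forward; pixel columns grow to the right and rows downward; lengths in m; the calibration is good to about 2 mm. A picture is of the moment at which its call begins. get_calibration takes no time and is no camera call.
- job.hand_in(): hands the job in; it is judged then, once.
Trained networks look in the newest picture that a camera, given by its name, has taken for a name from the list of things; names that differ only in an ending like _2 or _b are one class to them, and where a whole thing is asked for, a point or a joint stands for the part that bears it (a point fixed in the world has none). Each returns a list of dicts, best first, with "p" (0 to 1); they miss things now and then, are a little off and sometimes report something else, mostly with a low value. They report only what shows in the picture. A call takes as long as a camera call.
- finder.boxes_of(camera, label): "position" ([column, row] in pixels, amid what is visible of it).
- finder.regions_of(camera, label): "pixels" (400x640 bool, what is visible of it) and "position" ([column, row] in pixels, amid what is visible of it).
The state is a dict: "time": time; "qpos": joint angles; "qd": joint speeds; "tau": joint torques, N m; "ee_pos": TCP position; "eef_rot": TCP orientation; "ft_force": force on the tool from outside, world axes, zero at the start; "wrist_torque": the same for the moment, N m; "opening": finger opening in m; "grip_force": force on a finger pad.
Only numpy, scipy, OpenCV 4.12 (cv2) and the standard library are available. Lean on these libraries where they do the work, as an engineer would, in place of code of your own. Each camera call takes 0.05 s, during which the arm holds its last target. There are 200 camera calls.

TASK

Stamp the long wide link plate in the hand press: lay it flat on the press bed under the punch, along the back rail, and push it until its long edge is flush against the rail and its end is flush against the end stop. Then pull the lever all the way down so that the punch bears on the plate, and ease the lever slowly back up to its rest without letting it fly up. Leave the stamped plate against its stops on the bed, and do not disturb the other things on the bench.

Things in the scene. Friction and masses are not known exactly. Their poses are not given: they have to be found in the camera images.
- blank: the link plate to stamp: plain flat steel bar 140 long (its x) x 40 wide (its y) x 10 mm thick, a dark hole mark at each end, about 0.4 kg, the ends alike; loose on the bench to the left, among three similar plates (the only one both 140 long and 40 wide). Origin at the centre of its underside
- press: fixed hand press in cream-painted iron, facing the robot. Origin on the bench below the punch; x away from the robot, y left, z up. Column x 60 to 115, y -28 to 28 mm, up to z 292; head x -35 to 95, y -28 to 28, z 190 to 290 mm, overhanging the bed
- bed (a point): point of the press bed's flat steel top (z 50 mm) below the punch; press axes. The bed spans x -90 to +45, y -110 to +150 mm. The back rail on it has its face at x = +20 mm, from y -55 to +120, 12 mm high, 16 thick. The plate goes in from the left (+y), lengthwise along y, under the punch
- stop_face (a point): middle of the lower edge of the end stop's face, which looks to the press's +y; same axes as the press. The end stop is a dark steel block 34 (x) x 22 (y) x 12 mm high standing on the bed, right of the punch, clamped where it is
- end_stop (a joint): where the end stop is clamped along the press's -y, 0 to 0.020 m: its face is at press y = -30 mm minus this value; it is not to be adjusted
- punch: sprung round punch, 16 mm diameter, hanging from the head on the press's origin axis; origin at the centre of its flat tip, 76 mm above the bench at rest (16 mm above a 10 mm plate on the bed). It comes down 18 mm per rad of lever and gives way on its spring when it meets the plate
- lever (a joint): lever angle, rad: 0 at its upper rest, 1.2 fully down at its stop. A spring always drives it back to 0: 5 to 12 N at the handle
- lever_pivot (a point): hinge axis of the lever (parallel to the press's y), at press x 0, y -45, z 220 mm; same axes as the press
- handle (a point): middle of the round black handle bar, 22 mm diameter, 105 long, parallel to the press's y, free round and above; 170 mm from the hinge axis, 60 mm right of point lever_pivot. At rest the arm points to the robot and 0.61 rad up (handle 317 mm above the bench); fully down 0.59 rad below level (125 mm). A 14 mm steel arm joins its left end to the hinge
- short_link: another steel plate, 90 x 40 x 10 mm; leave alone. Origin at the centre of its underside
- narrow_link: another steel plate, 140 x 22 x 10 mm; leave alone. Origin at the centre of its underside
- oil_bottle: white plastic bottle, 56 mm diameter, 165 high, black cap; leave alone. Origin under its centre
- jar: clear jar with a dark lid, 68 mm diameter, 90 high; leave alone. Origin under its centre
- mug: white mug, 76 mm diameter, 85 high; leave alone. Origin under its centre
- wrench: steel wrench 180 mm long, lying along its x; leave alone
- collar: dark steel shaft collar, 54 mm diameter, 28 bore, 30 high; leave alone. Origin under its centre

How it is judged:
By the outcome, as a careful person would: the job done as asked, in the order asked, and still so for the second after the job is handed in, with the robot touching nothing.
It also fails if it takes over 72 s, if anything falls off the work surface, if the arm or the gripper's body presses on something with over 40 N, if the wrist force passes 120 N, or if a joint passes its speed limit or range.

## Working session

There is one attempt and no reset: what is moved stays moved. The work goes in short steps, Python scripts to look and compute and a tool call to move; the robot and the scene stay as the last step left them, time stands still between calls to the robot, and variables do not carry over. Pictures are saved under pics/ and viewed, at most 10 in all, crops included, and the job is handed in when it is done.

Besides the shell and the picture viewer there is one more tool, called after "Request:" as name(argument=value, ...) on one line, values as JSON. jog_arm: Moves the arm, as the interface text tells. Its arguments: {"type":"object","properties":{"increments":{"type":"array","items":{"type":"array","items":{"type":"number"}}},"grip_force":{"type":"number"}},"required":["increments"]}

```bash
mkdir -p pics; cat > /tmp/a.py <<'E'
from station import manip, optics, job, finder
import cv2, numpy as np
s=manip.observe(); print(s, manip.pinch_z)
for c in ("top","side"):
    im=optics.snapshot(c); cv2.imwrite(f"pics/{c}0.png",im[:,:,::-1])
    k=optics.get_calibration(c); print(c,np.round(k["intrinsics"],1).tolist(),np.round(k["extrinsics"],4).tolist())
    for l in ("blank","press","bed","stop_face","end_stop","punch","handle","lever_pivot","lever","short_link","narrow_link","collar","mug","jar","oil_bottle","wrench"):
        try: print(c,l,[(np.round(d["position"]).tolist(),round(d["p"],2)) for d in finder.boxes_of(c,l)[:3]])
        except Exception as e: print(l,e)
E
python3 /tmp/a.py
```

```text
{'time': 0.0, 'qpos': array([-1.18850735,  0.50832827, -0.23755796,  1.50111458,  0.12566935,
        1.14887985, -0.15481358]), 'qd': array([-9.05648186e-04, -7.75369900e-04, -1.04676889e-03, -1.07518252e-03,
       -1.91220722e-05, -4.94983327e-04,  1.05000063e-03]), 'tau': array([-1.21278581e-04, -6.20586419e+01, -2.18618922e+00, -2.49652845e+01,
        1.29333980e-02,  1.19563396e-02, -2.97668987e-05]), 'ee_pos': array([0.17070595, 0.60072823, 0.23044304]), 'eef_rot': array([-4.33329241e-01, -3.11130607e+00,  2.70906252e-03]), 'ft_force': array([ 0.61288817,  0.32653188, -0.64896031]), 'wrist_torque': array([ 0.00811876, -0.02662533,  0.00075705]), 'grip_force': 0.0, 'opening': 0.08542014548631088} 0.0187
top [[426.0, 0.0, 312.3], [0.0, 426.0, 196.6], [0.0, 0.0, 1.0]] [[-0.005, -1.0, -0.0026, -0.039], [-0.9988, 0.0051, -0.0483, 0.5237], [0.0483, 0.0023, -0.9988, 1.3389], [0.0, 0.0, 0.0, 1.0]]
top blank [([189.0, 220.0], 0.73)]
top press [([337.0, 173.0], 0.59)]
top bed [([335.0, 173.0], 0.56)]
top stop_face [([208.0, 273.0], 0.39)]
top end_stop []
top punch []
top handle [([362.
[... 566 characters left out ...]
, 168.0], 0.9)]
side press [([251.0, 201.0], 0.71), ([350.0, 227.0], 0.62)]
side bed [([352.0, 228.0], 0.57)]
side stop_face [([344.0, 257.0], 0.53)]
side end_stop []
side punch [([344.0, 237.0], 0.55), ([251.0, 200.0], 0.27)]
side handle [([309.0, 218.0], 0.72)]
side lever_pivot [([352.0, 229.0], 0.8), ([418.0, 371.0], 0.58)]
side lever [([311.0, 209.0], 0.8)]
side short_link [([250.0, 202.0], 0.88)]
side narrow_link [([292.0, 163.0], 0.84)]
side collar [([258.0, 223.0], 0.7), ([194.0, 184.0], 0.22)]
side mug [([194.0, 187.0], 0.77)]
side jar [([415.0, 369.0], 0.91)]
side oil_bottle [([331.0, 160.0], 0.67), ([306.0, 213.0], 0.39)]
side wrench [([327.0, 382.0], 0.59), ([196.0, 186.0], 0.29)]
```

```bash
python3 -c "
import cv2
a=cv2.imread('pics/top0.png')[100:300,140:500];b=cv2.imread('pics/side0.png')[110:400,150:470]
cv2.imwrite('pics/t1.png',cv2.resize(a,None,fx=2.2,fy=2.2,interpolation=2));cv2.imwrite('pics/s1.png',cv2.resize(b,None,fx=2,fy=2,interpolation=2))"
```

```text
(no output)
```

View pics/t1.png

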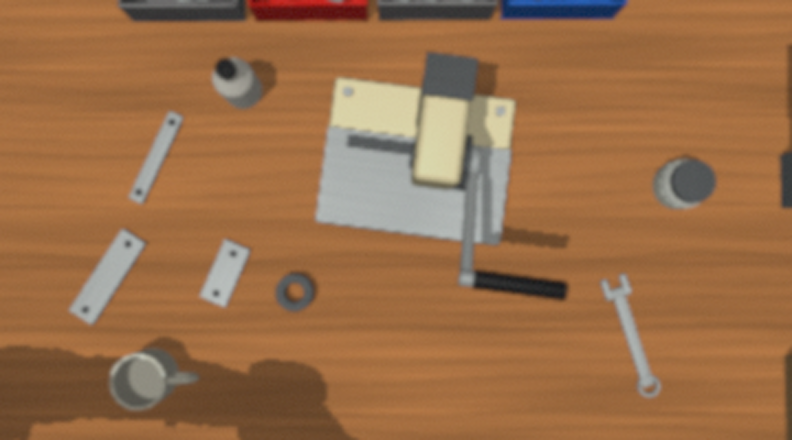

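View pics/s1.png

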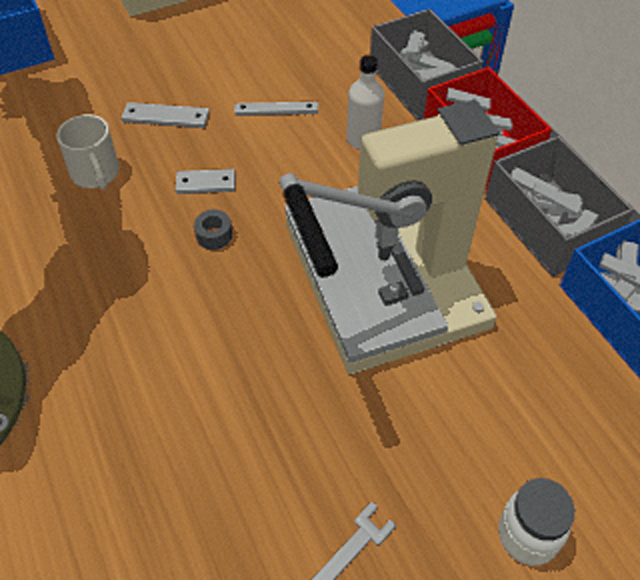

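The top view shows the blank as the left slanted plate near (189,225), with the narrow link above it and the short link to its right. The press is at about (330,173), with the handle at about (376,230). The side view agrees, and the end stop shows near (345,257).

```bash
cat > h.py <<'E'
from station import manip, optics, job, finder
import cv2, numpy as np
from scipy.spatial.transform import Rotation as R
def cal(c):
    k=optics.get_calibration(c); return k["intrinsics"],k["extrinsics"]
def proj(c,P):
    K,T=cal(c); q=(np.atleast_2d(P)@T[:3,:3].T+T[:3,3])@K.T; return q[:,:2]/q[:,2:]
def unproj(c,uv,z):
    K,T=cal(c); uv=np.atleast_2d(uv); d=np.c_[uv,np.ones(len(uv))]@np.linalg.inv(K).T@T[:3,:3]; o=-T[:3,:3].T@T[:3,3]
    return o+d*((z-o[2])/d[:,2])[:,None]
def rect(c,label,z):
    r=finder.regions_of(c,label)
    if not r: return print(c,label,None)
    ys,xs=np.nonzero(r[0]["pixels"]); P=unproj(c,np.c_[xs,ys],z)[:,:2]
    (cx,cy),(w,h),a=cv2.minAreaRect((P*1000).astype(np.float32))
    if w<h: w,h,a=h,w,a+90
    M=P.mean(0); v=np.linalg.eigh(np.cov(P.T))[1][:,1]
    print(c,label,"p%.2f"%r[0]["p"],"rect c",round(cx),round(cy),"size",round(w),round(h),"ang",round(a,1),"mean",np.round(M*1000,1),"pca",round(np.degrees(np.arctan2(v[1],v[0])),1))
def row(pos,zax=None,yax=None):
    "row numbers from the measured pose to world TCP pos with tool z axis, y axis"
    s=manip.observe(); R0=R.from_rotvec(s["eef_rot"])
    d=R0.inv().apply(np.array(pos)-s["ee_pos"])/0.3; t=np.zeros(3)
    if zax is not None:
        z=np.array(zax,float); z/=np.linalg.norm(z); y=np.array(yax,float); y-=z*(y@z); y/=np.linalg.norm(y)
        c=[]
        for g in (1,-1):
            c.append((R0.inv()*R.from_matrix(np.c_[np.cross(g*y,z),g*y,z])).as_rotvec()/np.pi)
        t=min(c,key=np.linalg.norm)
    print("row",np.round(np.r_[t,d],4).tolist(),"tcp",np.round(s["ee_pos"],4),"f",np.round(s["ft_force"],1),"t",round(s["time"],2))
E
python3 - <<'E'
from h import *
rect("top","blank",.01);rect("side","blank",.01);rect("top","short_link",.01);rect("top","collar",.03)
a=cv2.imread('pics/top0.png')[120:250,270:420];b=cv2.imread('pics/side0.png')[190:300,280:410]
cv2.imwrite('pics/t2.png',cv2.resize(a,None,fx=4,fy=4,interpolation=cv2.INTER_CUBIC));cv2.imwrite('pics/s2.png',cv2.resize(b,None,fx=5,fy=5,interpolation=cv2.INTER_CUBIC))
E
```

```text
top blank p0.82 rect c 434 350 size 142 44 ang 146.5 mean [434.4 350.7] pca 146.4
side blank p0.73 rect c 434 351 size 138 46 ang 150.2 mean [432.7 351.3] pca 148.3
top short_link p0.54 rect c 438 179 size 86 37 ang 158.8 mean [438.8 179.4] pca 158.1
top collar p0.72 rect c 411 80 size 53 53 ang 89.9 mean [410.9  79.4] pca 108.6
```

View pics/t2.png

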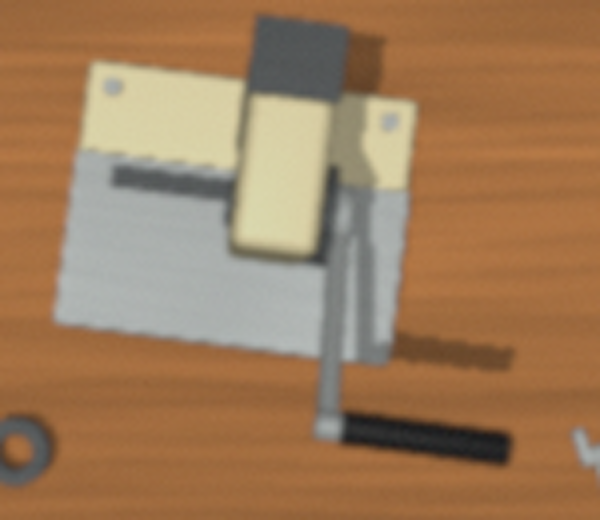

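View pics/s2.png

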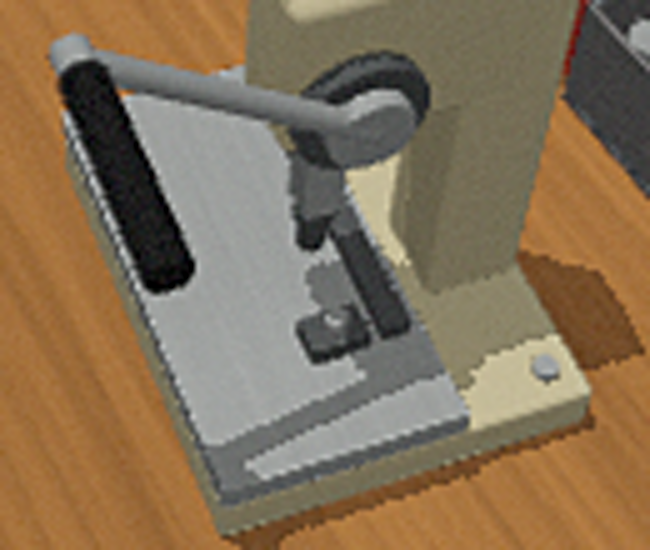

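Top crop: the bed corners are at about (283,200), (290,157), (367,210) and (372,167). Side crop: the bed's front-right corner is at about (324,288), and the end stop's top edge on the +y side runs from (339.6,255) to (349,251). I'll fit the press pose to these.

```bash
cat > fit.py <<'E'
from h import *
from scipy.optimize import least_squares
t=lambda x,y:(270+x/4-.375,120+y/4-.375); s=lambda x,y:(280+x/5-.4,190+y/5-.4)
obs=[("top",(-90,150,50),t(54,322)),("top",(45,150,50),t(80,150)),("top",(-90,-110,50),t(387,362)),("top",(45,-110,50),t(411,190)),
("side",(-90,-110,50),s(220,492)),("side",(45,-110,50),s(467,412)),("side",(-90,150,50),s(68,113)),
("top",(-139.4,-52.5,317),t(343,428)),("top",(-139.4,-157.5,317),t(510,449)),("side",(20,-55,62),s(380,338)),("side",(36,-55,62),s(408,322))]
def W(p,q):
    x,y,z=np.array(q)/1000; c,n=np.cos(p[2]),np.sin(p[2]); return [p[0]+c*x-n*y,p[1]+n*x+c*y,z]
def res(p): return np.concatenate([proj(c,W(p,q))[0]-o for c,q,o in obs])
if __name__=="__main__":
    r=least_squares(res,[.55,-.05,0],loss="soft_l1"); print("press",r.x,np.degrees(r.x[2])); print(np.round(r.fun.reshape(-1,2),1).tolist())
    inv=lambda P:np.round(np.c_[np.cos(r.x[2])*(P[:,0]-r.x[0])+np.sin(r.x[2])*(P[:,1]-r.x[1]),-np.sin(r.x[2])*(P[:,0]-r.x[0])+np.cos(r.x[2])*(P[:,1]-r.x[1])]*1000)
    print("stop top corners",inv(unproj("side",[s(298,325),s(315,348),s(368,335),s(345,306)],.062)).tolist())
    print("rail",inv(unproj("top",[t(113,165),t(113,185)],.062)).tolist())
    th=r.x[2]; a=np.radians(147); u=np.array([np.cos(a),np.sin(a)]); cb=np.array([.434,.3505])
    print("blank u",u)
    for k in (-.03,.03): print("grasp",cb+k*u)
    print("punch",W(r.x,(0,0,0)),"axes",np.cos(th),np.sin(th))
E
python3 fit.py; python3 -c "
from h import *
row([.434,.3505,.20],[0,0,-1],[np.sin(np.radians(147)),-np.cos(np.radians(147)),0])"
```

```text
press [ 0.58021524 -0.11141975 -0.13535799] -7.755441684215602
[[-0.4, -0.0], [-1.1, -0.2], [0.1, 0.9], [-0.5, 0.7], [0.6, 1.1], [0.9, 1.3], [-1.3, 0.4], [-1.2, -0.1], [-0.3, 0.2], [0.9, -1.0], [1.0, 0.5]]
stop top corners [[-20.0, -36.0], [-18.0, -52.0], [11.0, -53.0], [7.0, -33.0]]
rail [[35.0, 119.0], [20.0, 117.0]]
blank u [-0.83867057  0.54463904]
grasp [0.45916012 0.33416083]
grasp [0.40883988 0.36683917]
punch [np.float64(0.5802152401580476), np.float64(-0.1114197467803295), np.float64(0.0)] axes 0.9908530854095201 -0.13494503745760456
row [-0.0, 0.0, 0.0952, -1.0722, -0.5641, 0.1043] tcp [0.1708 0.6012 0.2313] f [0.  0.1 0.2] t 1.9
```

```bash
python3 -c "
from h import *
a=np.radians(147);row([.4005,.3723,.12],[0,0,-1],[np.sin(a),-np.cos(a),0])
print(proj('top',[[.295,.31,.085]]))"
```

```text
row [-0.0, 0.0, 0.0952, -0.9449, -0.5247, 0.3709] tcp [0.1708 0.6012 0.2313] f [0.  0.1 0.2] t 1.9
[[194.55037347 272.6329165 ]]
```

Request:
jog_arm(increments=[[0,0,0.0952,-0.945,-0.525,0.371,0.75],[0,0,0.0952,-0.945,-0.525,0.371,0.75],[0,0,0.0952,-0.945,-0.525,0.371,0.75],[0,0,0.0952,-0.945,-0.525,0.371,0.75],[0,0,0.0952,-0.945,-0.525,0.371,0.75],[0,0,0.0952,-0.945,-0.525,0.371,0.75],[0,0,0.0952,-0.945,-0.525,0.371,0.75],[0,0,0.0952,-0.945,-0.525,0.371,0.75]])

```text
time: 2.7
ee_pos: [0.405, 0.3656, 0.1182]
eef_rot: [0.906, 3.006, -0.008]
ft_force: [-0.2, 0.3, 0.1]
opening: 0.0637
grip_force: 0.0
```

```bash
python3 -c "
from h import *
a=np.radians(147);row([.4005,.3723,.003],[0,0,-1],[np.sin(a),-np.cos(a),0])
optics.snapshot('side');rect('side','blank',.01);print(manip.observe()['opening'])"
```

```text
row [-0.0013, 0.001, -0.003, 0.026, 0.012, 0.384] tcp [0.405  0.3656 0.1182] f [-0.2  0.3  0.1] t 2.7
side blank p0.64 rect c 434 350 size 140 48 ang 147.0 mean [433.8 348.9] pca 146.7
0.06422332755392324
```

Request:
jog_arm(increments=[[0,0,0,0,0,0.15,0.75],[0,0,0,0,0,0.28,0.75],[0,0,0,0,0,0.36,0.75],[0,0,0,0,0,0.38,0.75],[0,0,0,0,0,0.38,0.75],[0,0,0,0,0,0.38,0.75]])

```text
time: 3.4
ee_pos: [0.4007, 0.3736, 0.0073]
eef_rot: [0.89, 3.012, 0.003]
ft_force: [-0.2, -0.4, 0.5]
opening: 0.0646
grip_force: 0.0
```

```bash
python3 -c "
from h import *
a=np.radians(147);row([.4005,.3723,-.001],[0,0,-1],[np.sin(a),-np.cos(a),0])
im=optics.snapshot('side')[130:210,170:270];cv2.imwrite('pics/g1.png',cv2.resize(im[:,:,::-1],None,fx=6,fy=6,interpolation=2))"
```

```text
row [0.0007, 0.0001, 0.0004, -0.0018, -0.004, 0.0278] tcp [0.4007 0.3736 0.0073] f [-0.2 -0.4  0.5] t 3.4
```

View pics/g1.png

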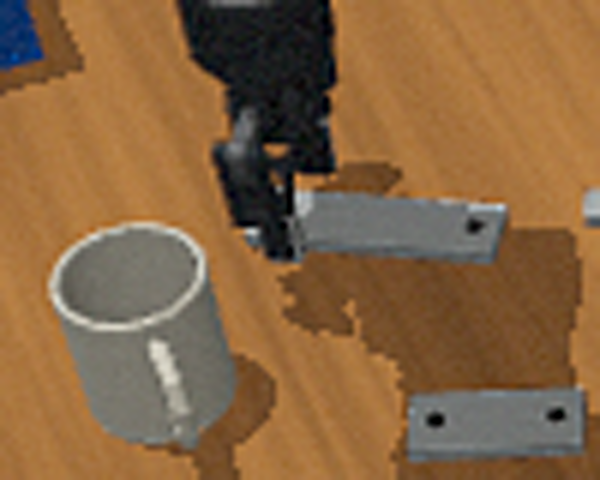

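The fingers straddle the left part of the blank, near (225,170), clear of the mug. I'll lower a little and close.

Request:
jog_arm(increments=[[0,0,0,0,0,0.025,0.7],[0,0,0,0,0,0.027,0.3],[0,0,0,0,0,0.027,0.3],[0,0,0,0,0,0.027,0.3],[0,0,0,0,0,0.027,0.3],[0,0,0,0,0,0.027,0.3]], grip_force=70)

```text
time: 4.05
ee_pos: [0.4016, 0.3739, -0.0009]
eef_rot: [0.891, 3.011, 0.006]
ft_force: [1.4, 2.2, 5.8]
opening: 0.0381
grip_force: 71.0
```

Request:
jog_arm(increments=[[0,0,0,0,0,-0.1,0.3],[0,0,0,0,0,-0.26,0.3],[0,0,0,0,0,-0.4,0.3],[0,0,0,0,0,-0.5,0.3],[0,0,0,0,0,-0.5,0.3],[0,0,0,0,0,-0.5,0.3]], grip_force=80)

```text
time: 4.65
ee_pos: [0.4001, 0.3716, 0.1476]
eef_rot: [-0.892, -3.012, 0.001]
ft_force: [-0.5, -0.4, -5.8]
opening: 0.0378
grip_force: 81.5
```

```bash
python3 - <<'E'
from h import *
s=manip.observe();print(s['opening'],s['grip_force'])
P=[.5802,-.1114,-.1354]
from fit import W
# plate at press centre (-38,52); grasp 40mm toward +y
th=P[2]
for z in (.15,.0515): row(list(W(P,(-38,92,0))[:2])+[z],[0,0,-1],[np.cos(th),np.sin(th),0])
im=optics.snapshot('side');rect('side','blank',.155)
cv2.imwrite('pics/g2.png',cv2.resize(im[40:240,150:430,::-1],None,fx=2.5,fy=2.5,interpolation=2))
E
```

```text
0.03776040222956152 81.48831793310819
row [-0.0002, 0.0001, 0.3597, -1.1353, -0.7998, -0.0078] tcp [0.4001 0.3716 0.1476] f [-0.5 -0.4 -5.8] t 4.65
row [-0.0002, 0.0001, 0.3597, -1.1354, -0.7996, 0.3206] tcp [0.4001 0.3716 0.1476] f [-0.5 -0.4 -5.8] t 4.65
side blank p0.97 rect c 431 347 size 142 50 ang 148.4 mean [442.  340.2] pca 149.0
```

View pics/g2.png

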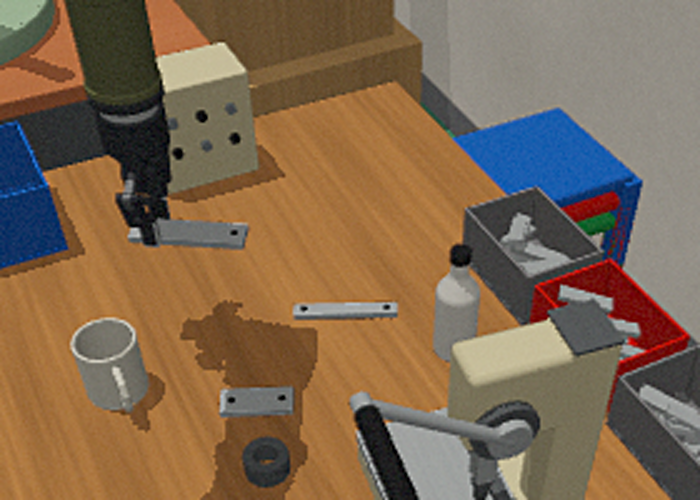

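The plate is held level, and the other things haven't moved. I'll carry it toward the press while turning.

Request:
jog_arm(increments=[[0,0,0.04,-0.1,-0.07,0,0.3],[0,0,0.085,-0.22,-0.155,0,0.3],[0,0,0.13,-0.34,-0.24,0,0.3],[0,0,0.175,-0.46,-0.325,0,0.3],[0,0,0.22,-0.58,-0.41,0,0.3],[0,0,0.265,-0.7,-0.495,0,0.3],[0,0,0.31,-0.82,-0.58,0,0.3],[0,0,0.355,-0.92,-0.65,0,0.3]])

```text
time: 5.55
ee_pos: [0.5253, 0.0554, 0.1461]
eef_rot: [-2.358, -2.075, 0.005]
ft_force: [0.1, -0.1, -4.7]
opening: 0.0377
grip_force: 81.6
```

Request:
jog_arm(increments=[[0,0,0.005,0,0,0,0.3],[0,0,0.005,0,0,0,0.3],[0,0,0.005,0,0,0,0.3]])

```text
time: 5.85
ee_pos: [0.5247, 0.0596, 0.1466]
eef_rot: [-2.363, -2.067, 0.003]
ft_force: [-0.5, -0.1, -4.9]
opening: 0.038
grip_force: 81.5
```

```bash
python3 - <<'E'
from h import *
P=[.5802,-.1114,-.1354]
from fit import W
th=P[2]
for z in (.12,.055): row(list(W(P,(-38,92,0))[:2])+[z],[0,0,-1],[np.cos(th),np.sin(th),0])
E
```

```text
row [-0.0009, 0.0, 0.0007, -0.2334, 0.1334, 0.0883] tcp [0.5247 0.0596 0.1466] f [-0.5 -0.1 -4.9] t 5.85
row [-0.0009, 0.0, 0.0007, -0.2333, 0.134, 0.305] tcp [0.5247 0.0596 0.1466] f [-0.5 -0.1 -4.9] t 5.85
```

Request:
jog_arm(increments=[[0,0,0,-0.1,0.07,0,0.3],[0,0,0,-0.2,0.12,0,0.3],[0,0,0,-0.233,0.134,0.05,0.3],[0,0,0,-0.233,0.134,0.15,0.3],[0,0,0,-0.233,0.134,0.23,0.3],[0,0,0,-0.233,0.134,0.26,0.3],[0,0,0,-0.233,0.134,0.27,0.3],[0,0,0,-0.233,0.134,0.27,0.3]])

```text
time: 6.65
ee_pos: [0.5563, -0.0156, 0.0671]
eef_rot: [-2.366, -2.067, -0.0]
ft_force: [0.8, -0.5, -4.5]
opening: 0.0376
grip_force: 81.5
```

```bash
python3 - <<'E'
from h import *
P=[.5802,-.1114,-.1354]
from fit import W
th=P[2]
row(list(W(P,(-38,92,0))[:2])+[.0515],[0,0,-1],[np.cos(th),np.sin(th),0])
optics.snapshot('top');rect('top','blank',.075)
im=optics.snapshot('side');rect('side','blank',.075)
cv2.imwrite('pics/g3.png',cv2.resize(im[130:310,250:410,::-1],None,fx=4,fy=3.3,interpolation=2))
E
```

```text
row [0.0, -0.0001, 0.0003, 0.001, -0.0047, 0.052] tcp [ 0.5563 -0.0156  0.0671] f [ 0.8 -0.5 -4.5] t 6.65
top blank p0.46 rect c 541 -100 size 52 34 ang 73.7 mean [542.  -97.6] pca 79.2
side blank p0.95 rect c 550 -60 size 137 44 ang 84.1 mean [550.1 -65.9] pca 82.5
```

View pics/g3.png

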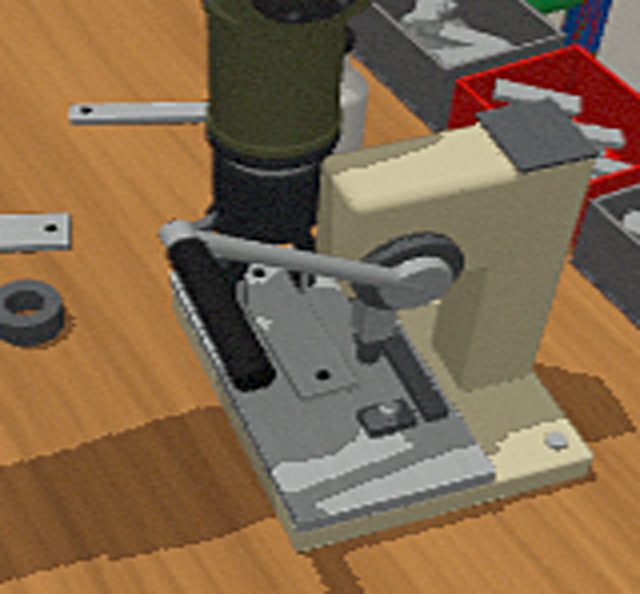

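The plate hangs over the bed in front of the rail, clear of the punch and end stop. I'll lower it.

Request:
jog_arm(increments=[[0,0,0,0,0,0.02,0.3],[0,0,0,0,0,0.04,0.3],[0,0,0,0,0,0.05,0.3],[0,0,0,0,0,0.055,0.3],[0,0,0,0,0,0.055,0.3]])

```text
time: 7.35
ee_pos: [0.5558, -0.0164, 0.0501]
eef_rot: [-2.367, -2.065, 0.001]
ft_force: [0.0, -0.1, -3.7]
opening: 0.0376
grip_force: 81.7
```

Request:
jog_arm(increments=[[0,0,0,0,0,0.002,0.6],[0,0,0,0,0,0.002,0.6],[0,0,0,0,0,0,0.6],[0,0,0,0,0,-0.05,0.6],[0,0,0,0,0,-0.15,0.3],[0,0,0,-0.01,-0.15,-0.15,0],[0,0,0,-0.01,-0.15,-0.15,0],[0,0,0,-0.01,-0.15,-0.15,0]], grip_force=40)

```text
time: 8.15
ee_pos: [0.5105, -0.0132, 0.096]
eef_rot: [2.367, 2.065, 0.001]
ft_force: [0.4, 0.0, 0.3]
opening: -0.0002
grip_force: 0.0
```

```bash
cat >> h.py <<'E'
PR=[.5802,-.1114,-.1354]
def press(x,y,z):
    c,n=np.cos(PR[2]),np.sin(PR[2]); x,y=x/1000,y/1000
    row([PR[0]+c*x-n*y,PR[1]+n*x+c*y,z/1000],[0,0,-1],[c,n,0])
def where():
    s=manip.observe(); d=s["ee_pos"]-[PR[0],PR[1],0]; c,n=np.cos(PR[2]),np.sin(PR[2]); f=s["ft_force"]
    print("press tcp",np.round([1000*(c*d[0]+n*d[1]),1000*(c*d[1]-n*d[0]),1000*d[2]],1),"f",np.round([c*f[0]+n*f[1],c*f[1]-n*f[0],f[2]],1),"open",round(s["opening"],4),"t",round(s["time"],2))
E
python3 - <<'E'
from h import *
where(); press(-85,88,53)
optics.snapshot('side');rect('side','blank',.06)
E
```

```text
press tcp [-82.4  87.9  96. ] f [0.4 0.1 0.3] open -0.0002 t 8.15
row [0.0001, -0.0001, -0.0002, 0.0002, -0.0089, 0.1433] tcp [ 0.5105 -0.0132  0.096 ] f [0.4 0.  0.3] t 8.15
side blank p0.71 rect c 549 -58 size 144 38 ang 82.9 mean [548.8 -62.4] pca 82.4
```

Request:
jog_arm(increments=[[0,0,0,0,-0.01,0.08,0],[0,0,0,0,-0.01,0.13,0],[0,0,0,0,-0.01,0.143,0],[0,0,0,0,-0.01,0.143,0],[0,0,0,0,0.03,0.143,0],[0,0,0,0,0.06,0.143,0],[0,0,0,0,0.08,0.143,0],[0,0,0,0,0.08,0.143,0]])

```text
time: 9.05
ee_pos: [0.5328, -0.016, 0.0533]
eef_rot: [-2.364, -2.063, 0.005]
ft_force: [-10.2, 2.1, 13.2]
opening: 0.0001
grip_force: 7.2
```

```bash
python3 -c "
from h import *
where()"
```

```text
press tcp [-59.9  88.2  53.3] f [-10.4   0.7  13.2] open 0.0001 t 9.05
```

```bash
python3 - <<'E'
from h import *
im=optics.snapshot('side');rect('side','blank',.06)
cv2.imwrite('pics/g4.png',cv2.resize(im[190:280,270:390,::-1],None,fx=6,fy=6,interpolation=2))
where()
E
```

```text
side blank p0.60 rect c 551 -65 size 136 46 ang 80.4 mean [550.8 -71. ] pca 77.4
press tcp [-59.9  88.2  53.3] f [-10.1   0.5  14.1] open 0.0001 t 9.15
```

View pics/g4.png

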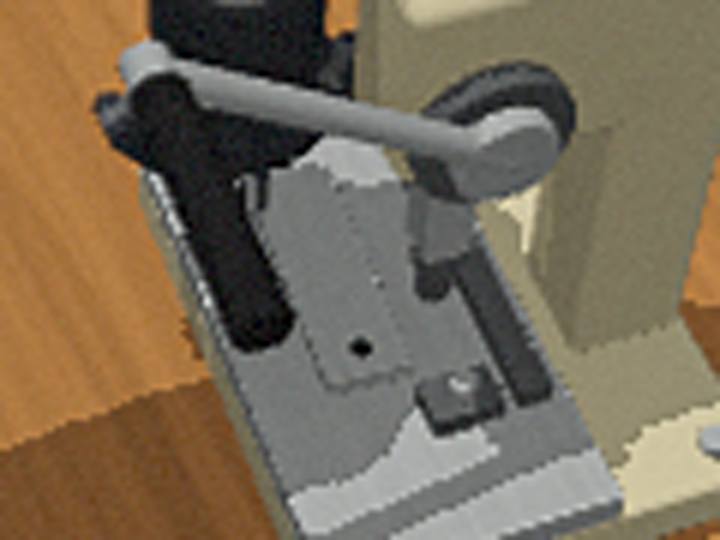

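The plate is moving but has yawed. The 14 N upward force means the sloped finger backs are wedging down on it. I'll retreat, turn the gripper 90°, and push with the flat finger sides, two fingers spread.

Request:
jog_arm(increments=[[0,0,0,0,-0.05,0,0],[0,0,0,0,-0.1,-0.04,0],[0,0,0,0,-0.1,-0.15,0],[0,0,0,0,-0.1,-0.15,0]])

```text
time: 9.55
ee_pos: [0.5078, -0.0127, 0.1012]
eef_rot: [2.364, 2.062, 0.008]
ft_force: [0.6, 0.1, 0.5]
opening: 0.0003
grip_force: 0.0
```

```bash
python3 -c "
from h import *
where(); print(manip.observe()['qpos'])
c,n=np.cos(PR[2]),np.sin(PR[2]); x,y=-.085,.080
row([PR[0]+c*x-n*y,PR[1]+n*x+c*y,.1],[0,0,-1],[-n,c,0])"
```

```text
press tcp [-85.1  88.  101.2] f [0.6 0.2 0.5] open 0.0003 t 9.55
[-0.15315917  0.48427202  0.18877856  1.98772809 -0.14035405  0.6748958
 -0.01280149]
row [0.0015, -0.0019, 0.4997, -0.0266, 0.0003, 0.004] tcp [ 0.5078 -0.0127  0.1012] f [0.6 0.1 0.5] t 9.55
```

Request:
jog_arm(increments=[[0,0,0.045,0,0,0,0.4],[0,0,0.09,0,0,0,0.4],[0,0,0.135,0,0,0,0.4],[0,0,0.18,0,0,0,0.4],[0,0,0.225,0,0,0,0.4],[0,0,0.27,0,0,0,0.4],[0,0,0.315,0,0,0,0.4],[0,0,0.36,0,0,0,0.4]])

```text
time: 10.35
ee_pos: [0.5061, -0.0125, 0.0977]
eef_rot: [3.106, 0.467, 0.002]
ft_force: [0.8, -0.3, -0.1]
opening: 0.0342
grip_force: 0.0
```

Request:
jog_arm(increments=[[0,0,0.045,0,0,0,0.4],[0,0,0.09,0,0,0,0.4],[0,0,0.13,0,0,0,0.4],[0,0,0.14,0,0,0,0.4],[0,0,0.14,0,0,0,0.4]])

```text
time: 10.85
ee_pos: [0.5056, -0.0124, 0.0975]
eef_rot: [3.134, -0.21, 0.001]
ft_force: [-0.6, 0.3, -0.2]
opening: 0.0337
grip_force: 0.0
```

```bash
python3 -c "
from h import *
where(); optics.snapshot('side');rect('side','blank',.06)
c,n=np.cos(PR[2]),np.sin(PR[2]); x,y=-.085,.084
row([PR[0]+c*x-n*y,PR[1]+n*x+c*y,.048],[0,0,-1],[-n,c,0])"
```

```text
press tcp [-87.3  88.1  97.5] f [-0.6  0.3 -0.2] open 0.0337 t 10.85
side blank p0.80 rect c 553 -58 size 148 44 ang 79.6 mean [552.2 -62.3] pca 79.3
row [0.0, -0.0001, 0.0007, 0.0081, 0.0132, 0.1652] tcp [ 0.5054 -0.0124  0.0976] f [ 0.4 -0.1 -1. ] t 10.95
```

Request:
jog_arm(increments=[[0,0,0,0,0.01,0.08,0.4],[0,0,0,0,0.01,0.14,0.4],[0,0,0,0,0.01,0.16,0.4],[0,0,0,0.03,0.01,0.16,0.4],[0,0,0,0.06,0.01,0.16,0.4],[0,0,0,0.08,0.01,0.16,0.4],[0,0,0,0.1,0.01,0.16,0.4],[0,0,0,0.12,0.01,0.16,0.4]])

```text
time: 11.75
ee_pos: [0.5378, -0.0197, 0.0493]
eef_rot: [-3.133, 0.213, 0.009]
ft_force: [-12.4, 2.5, 13.6]
opening: 0.0342
grip_force: 7.3
```

```bash
python3 -c "
from h import *
where(); optics.snapshot('side');rect('side','blank',.06)"
```

```text
press tcp [-54.3  85.1  49.3] f [-12.6   0.8  13.6] open 0.0342 t 11.75
side blank p0.80 rect c 560 -62 size 144 42 ang 75.5 mean [557.7 -77.6] pca 70.8
```

Request:
jog_arm(increments=[[0,0,0,0,0,-0.006,0.4],[0,0,0,0,0,-0.01,0.4],[0,0,0,0,0,-0.01,0.4]])

```text
time: 12.15
ee_pos: [0.5404, -0.0201, 0.0525]
eef_rot: [-3.134, 0.213, 0.001]
ft_force: [-2.5, 0.9, -0.8]
opening: 0.0341
grip_force: 1.2
```

Request:
jog_arm(increments=[[0,0,0,0.01,0,0,0.4],[0,0,0,0.02,0,0,0.4],[0,0,0,0.02,0,0,0.4]])

```text
time: 12.45
ee_pos: [0.5472, -0.0212, 0.0525]
eef_rot: [3.134, -0.213, 0.001]
ft_force: [-1.6, 1.4, -1.8]
opening: 0.0342
grip_force: 0.6
```

```bash
python3 - <<'E'
from h import *
where()
im=optics.snapshot('side');rect('side','blank',.06)
a=im[190:280,270:390,::-1]
im=optics.snapshot('top');b=im[130:220,270:390,::-1]
cv2.imwrite('pics/g5.png',cv2.resize(np.hstack([a,b]),None,fx=3.3,fy=3.3,interpolation=2))
E
```

```text
press tcp [-44.9  84.9  52.5] f [-1.8  1.2 -1.8] open 0.0342 t 12.45
side blank p0.82 rect c 567 -67 size 138 43 ang 74.6 mean [564.3 -82.4] pca 69.2
```

View pics/g5.png

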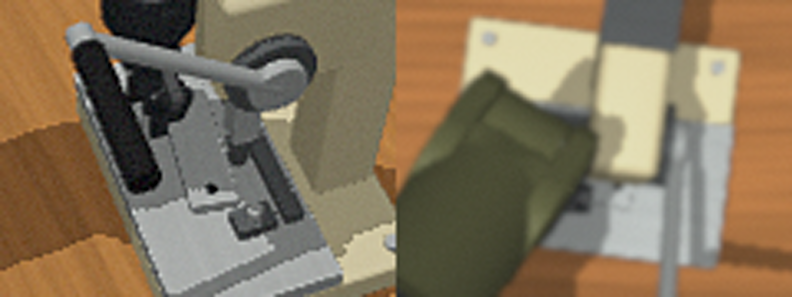

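Raising the tool 3 mm removed the scraping on the bed, and pushing now takes about 2 N. The plate is yawed about 7°, left end forward, and the rail will square it. I'll continue, slightly further from the head.

Request:
jog_arm(increments=[[0,0,0,0.005,-0.01,0,0.4],[0,0,0,0.015,-0.02,0,0.4],[0,0,0,0.025,-0.02,0,0.4],[0,0,0,0.032,-0.02,0,0.4],[0,0,0,0.036,-0.02,0,0.4],[0,0,0,0.04,-0.02,0,0.4],[0,0,0,0.04,-0.02,0,0.4]])

```text
time: 13.3
ee_pos: [0.5554, -0.0158, 0.052]
eef_rot: [-3.132, 0.214, 0.012]
ft_force: [-13.1, 1.9, 8.8]
opening: 0.0343
grip_force: 6.6
```

```bash
python3 -c "
from h import *
where(); optics.snapshot('side');rect('side','blank',.06)"
```

```text
press tcp [-37.5  91.4  52. ] f [-13.2   0.1   8.8] open 0.0343 t 13.3
side blank p0.94 rect c 570 -73 size 121 39 ang 71.4 mean [567.8 -82.5] pca 67.7
```

Request:
jog_arm(increments=[[0,0,0,-0.005,0,-0.005,0.4],[0,0,0,-0.005,0,-0.01,0.4],[0,0,0,0,0,-0.01,0.4],[0,0,0,0.005,0,-0.01,0.4],[0,0,0,0.01,0,-0.01,0.4],[0,0,0,0.015,0,-0.01,0.4],[0,0,0,0.015,0,-0.01,0.4]])

```text
time: 14.1
ee_pos: [0.5619, -0.0184, 0.0547]
eef_rot: [3.133, -0.215, -0.005]
ft_force: [-6.1, -3.8, -2.4]
opening: 0.0341
grip_force: 2.6
```

```bash
python3 -c "
from h import *
where(); optics.snapshot('side');rect('side','blank',.06)"
```

```text
press tcp [-30.7  89.7  54.7] f [-5.6 -4.6 -2.4] open 0.0341 t 14.1
side blank p0.76 rect c 579 -79 size 114 41 ang 79.9 mean [577.7 -85.1] pca 76.2
```

Request:
jog_arm(increments=[[0,0,0,-0.03,0,0,0.4],[0,0,0,-0.04,-0.02,-0.1,0.2],[0,0,0,0,-0.1,-0.15,0],[0,0,0,0.09,-0.19,-0.15,0],[0,0,0,0.09,-0.19,-0.15,0],[0,0,0,0.09,-0.19,-0.15,0]])

```text
time: 14.8
ee_pos: [0.5989, 0.0366, 0.1005]
eef_rot: [-3.134, 0.21, -0.003]
ft_force: [-0.2, -0.3, -0.6]
opening: 0.0004
grip_force: 0.0
```

```bash
python3 -c "
from h import *
where(); optics.snapshot('side');rect('side','blank',.06)
optics.snapshot('top');rect('top','blank',.06)"
```

```text
press tcp [ -1.5 149.2 100.5] f [-0.2 -0.3 -0.6] open 0.0004 t 14.8
side blank p0.81 rect c 582 -65 size 142 42 ang 80.7 mean [579.1 -68.9] pca 80.9
top blank p0.82 rect c 588 -44 size 94 43 ang 79.4 mean [584.7 -49.3] pca 87.0
```

Request:
jog_arm(increments=[[0,0,0,0,0,0.08,0],[0,0,0,0,0,0.14,0],[0,0,0,0,0,0.153,0],[0,0,0,0,0.02,0.153,0],[0,0,0,0,0.04,0.153,0],[0,0,0,0,0.055,0.153,0],[0,0,0,0,0.065,0.153,0],[0,0,0,0,0.065,0.153,0]])

```text
time: 15.8
ee_pos: [0.5957, 0.0158, 0.0552]
eef_rot: [-3.134, 0.215, -0.002]
ft_force: [-0.6, -0.2, 0.2]
opening: 0.0
grip_force: 0.0
```

```bash
python3 -c "
from h import *
where(); optics.snapshot('side');rect('side','blank',.06)"
```

```text
press tcp [ -1.8 128.1  55.2] f [-0.6 -0.2  0.2] open 0.0 t 15.8
side blank None
```

No contact yet; I'll go on in small steps.

Request:
jog_arm(increments=[[0,0,0,0,0.01,0,0],[0,0,0,0,0.02,0,0],[0,0,0,0,0.025,0,0],[0,0,0,0,0.03,0,0],[0,0,0,0,0.03,0,0]])

```text
time: 16.4
ee_pos: [0.5941, 0.0073, 0.0546]
eef_rot: [-3.134, 0.214, 0.0]
ft_force: [1.1, 3.6, 2.4]
opening: 0.0
grip_force: 2.1
```

Request:
jog_arm(increments=[[0,0,0,0,0.005,0,0],[0,0,0,0,0.01,0,0],[0,0,0,0,0.01,0,0]])

```text
time: 16.7
ee_pos: [0.5938, 0.0042, 0.0546]
eef_rot: [-3.134, 0.214, -0.0]
ft_force: [-0.9, 4.3, 1.8]
opening: -0.0002
grip_force: 2.1
```

```bash
python3 -c "
from h import *
where(); optics.snapshot('side');rect('side','blank',.06)"
```

```text
press tcp [ -2.2 116.4  54.6] f [-1.5  4.1  1.8] open -0.0002 t 16.7
side blank p0.60 rect c 582 -74 size 140 45 ang 81.6 mean [579.7 -77.7] pca 82.3
```

Request:
jog_arm(increments=[[0,0,0,0,0.005,0,0],[0,0,0,0,0.01,0,0],[0,0,0,0,0.015,0,0],[0,0,0,0,0.015,0,0]])

```text
time: 17.2
ee_pos: [0.5936, 0.003, 0.0546]
eef_rot: [-3.131, 0.21, 0.0]
ft_force: [0.5, 10.8, 3.9]
opening: -0.0
grip_force: 5.7
```

Request:
jog_arm(increments=[[0,0,0,0,0.005,0,0],[0,0,0,0,0.01,0,0],[0,0,0,0,0.01,0,0]])

```text
time: 17.5
ee_pos: [0.5935, 0.0028, 0.0546]
eef_rot: [-3.127, 0.207, 0.0]
ft_force: [0.7, 18.1, 5.2]
opening: -0.0001
grip_force: 8.7
```

```bash
python3 -c "
from h import *
where()"
```

```text
press tcp [ -2.2 114.9  54.6] f [-1.8 18.1  5.2] open -0.0001 t 17.5
```

The plate is seated on the end stop at 18 N. Next I'll press along +x against the rail.

Request:
jog_arm(increments=[[0,0,0,0,-0.05,0,0],[0,0,0,0,-0.06,-0.1,0],[0,0,0,-0.08,-0.03,-0.15,0.2],[0,0,0,-0.2,0.05,-0.15,0.2],[0,0,0,-0.2,0.07,-0.15,0.2],[0,0,0,-0.2,0.07,-0.08,0.2],[0,0,0,-0.2,0.07,-0.01,0.2],[0,0,0,-0.2,0.07,0,0.2]])

```text
time: 18.3
ee_pos: [0.5291, -0.0168, 0.0527]
eef_rot: [3.132, -0.215, -0.005]
ft_force: [-0.8, 0.1, -0.2]
opening: 0.017
grip_force: 0.0
```

```bash
python3 -c "
from h import *
where()
optics.snapshot('side');rect('side','blank',.06)"
```

```text
press tcp [-63.4  86.8  52.7] f [-0.8 -0.  -0.2] open 0.017 t 18.3
side blank p0.86 rect c 583 -77 size 137 44 ang 80.0 mean [579.6 -81.6] pca 80.9
```

Request:
jog_arm(increments=[[0,0,0,0.04,0,-0.003,0.2],[0,0,0,0.07,0,-0.003,0.2],[0,0,0,0.09,0,-0.003,0.2],[0,0,0,0.1,0,-0.003,0.2],[0,0,0,0.105,0,-0.003,0.2],[0,0,0,0.11,0,-0.003,0.2],[0,0,0,0.11,0,-0.003,0.2]])

```text
time: 19.1
ee_pos: [0.5624, -0.0203, 0.0554]
eef_rot: [-3.134, 0.214, 0.002]
ft_force: [-1.8, 0.1, 1.1]
opening: 0.0167
grip_force: 1.0
```

Request:
jog_arm(increments=[[0,0,0,0.005,0,0,0.2],[0,0,0,0.01,0,0,0.2],[0,0,0,0.01,0,0,0.2]])

```text
time: 19.4
ee_pos: [0.5631, -0.0203, 0.0551]
eef_rot: [-3.133, 0.214, 0.009]
ft_force: [-9.2, 1.3, 6.8]
opening: 0.0171
grip_force: 4.7
```

```bash
python3 -c "
from h import *
where()"
```

```text
press tcp [-29.3  88.   55.1] f [-9.3  0.1  6.8] open 0.0171 t 19.4
```

Request:
jog_arm(increments=[[0,0,0,0.005,0,-0.002,0.2],[0,0,0,0.01,0,-0.002,0.2],[0,0,0,0.01,0,-0.002,0.2]])

```text
time: 19.7
ee_pos: [0.5633, -0.0202, 0.0551]
eef_rot: [-3.132, 0.215, 0.017]
ft_force: [-15.9, 2.6, 7.9]
opening: 0.0173
grip_force: 7.8
```

Request:
jog_arm(increments=[[0,0,0,-0.03,0,0,0.2],[0,0,0,-0.06,-0.02,-0.1,0],[0,0,0,0,-0.1,-0.15,0],[0,0,0,0.08,-0.13,-0.15,0],[0,0,0,0.08,-0.13,-0.13,0],[0,0,0,0.08,-0.13,-0.06,0],[0,0,0,0.08,-0.13,0,0],[0,0,0,0.08,-0.13,0,0]])

```text
time: 20.5
ee_pos: [0.5963, 0.0142, 0.0538]
eef_rot: [3.134, -0.214, -0.006]
ft_force: [-0.2, 0.5, 0.6]
opening: -0.0002
grip_force: 0.0
```

```bash
python3 -c "
from h import *
where()
optics.snapshot('side');rect('side','blank',.06)"
```

```text
press tcp [ -1.  126.6  53.8] f [-0.3  0.5  0.6] open -0.0002 t 20.5
side blank p0.70 rect c 582 -73 size 140 42 ang 80.9 mean [579.3 -76.3] pca 81.6
```

Now the final push on the end (contact is expected near y≈115).

Request:
jog_arm(increments=[[0,0,0,0,0.01,-0.002,0],[0,0,0,0,0.02,-0.002,0],[0,0,0,0,0.03,-0.002,0],[0,0,0,0,0.035,-0.002,0],[0,0,0,0,0.04,-0.002,0],[0,0,0,0,0.043,-0.002,0],[0,0,0,0,0.043,-0.002,0]])

```text
time: 21.3
ee_pos: [0.5969, 0.0028, 0.057]
eef_rot: [-3.133, 0.212, -0.001]
ft_force: [0.4, 4.7, 2.5]
opening: 0.0002
grip_force: 2.4
```

Request:
jog_arm(increments=[[0,0,0,0,0.005,0,0],[0,0,0,0,0.007,0,0],[0,0,0,0,0.007,0,0]])

```text
time: 21.6
ee_pos: [0.5968, 0.0026, 0.057]
eef_rot: [-3.131, 0.21, -0.001]
ft_force: [0.7, 8.9, 5.4]
opening: 0.0001
grip_force: 4.6
```

```bash
python3 -c "
from h import *
where()
optics.snapshot('side');rect('side','blank',.06)"
```

```text
press tcp [  1.  115.2  57. ] f [-0.5  8.9  5.4] open 0.0001 t 21.6
side blank p0.97 rect c 581 -74 size 135 40 ang 83.6 mean [578.7 -78.1] pca 82.7
```

Request:
jog_arm(increments=[[0,0,0,0,-0.05,0,0],[0,0,0,0,-0.08,-0.15,0],[0,0,0,0,-0.1,-0.3,0.3],[0,0,0,-0.05,-0.15,-0.46,0.6],[0,0,0,-0.15,-0.15,-0.62,0.6],[0,0,0,-0.25,-0.15,-0.78,0.6],[0,0,0,-0.35,-0.15,-0.94,0.6],[0,0,0,-0.46,-0.15,-1,0.6]])

```text
time: 22.5
ee_pos: [0.4716, 0.0615, 0.3536]
eef_rot: [3.133, -0.215, 0.003]
ft_force: [-0.4, 1.9, 2.1]
opening: 0.0514
grip_force: 0.0
```

```bash
python3 - <<'E'
from h import *
where(); press(-139,-115,380)
im=optics.snapshot('side');rect('side','blank',.06)
a=im[190:290,270:390,::-1]
b=optics.snapshot('top');rect('top','blank',.06); b=b[120:220,270:390,::-1]
cv2.imwrite('pics/g6.png',cv2.resize(np.hstack([a,b]),None,fx=3.3,fy=5,interpolation=cv2.INTER_CUBIC)[:500])
E
```

```text
press tcp [-130.9  156.6  353.6] f [-0.7  1.8  2.1] open 0.0514 t 22.5
row [-0.0003, -0.0009, 0.4994, -0.0252, 0.9056, -0.087] tcp [0.4716 0.0615 0.3536] f [-0.4  1.9  2.1] t 22.5
side blank p0.56 rect c 582 -73 size 138 43 ang 81.7 mean [579.3 -78.5] pca 82.3
top blank p0.57 rect c 587 -48 size 83 43 ang 80.9 mean [587.2 -47.1] pca 76.4
```

View pics/g6.png

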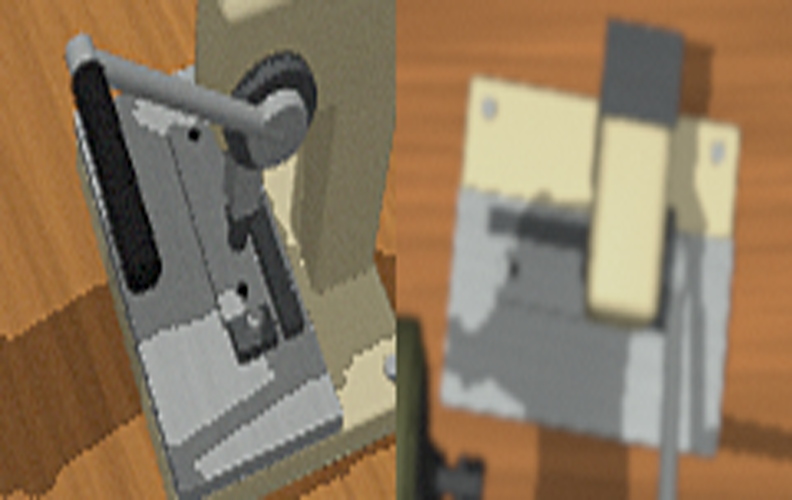

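The plate lies along the rail with its end on the stop. Side crop: the right end touches the stop block at about (248,305), and the front edge is parallel to the rail. Now the lever.

Request:
jog_arm(increments=[[0,0,-0.045,0,0,-0.05,0.6],[0,0,-0.09,-0.02,0.12,-0.09,0.6],[0,0,-0.135,-0.025,0.25,-0.09,0.6],[0,0,-0.18,-0.025,0.38,-0.09,0.6],[0,0,-0.225,-0.025,0.51,-0.09,0.6],[0,0,-0.27,-0.025,0.64,-0.09,0.6],[0,0,-0.315,-0.025,0.77,-0.09,0.6],[0,0,-0.36,-0.025,0.9,-0.09,0.6]])

```text
time: 23.5
ee_pos: [0.4287, -0.1999, 0.3769]
eef_rot: [-2.784, -1.454, 0.005]
ft_force: [0.6, 0.4, 0.5]
opening: 0.0512
grip_force: 0.0
```

Request:
jog_arm(increments=[[0,0,-0.045,0,0,0,0.6],[0,0,-0.09,0,0,0,0.6],[0,0,-0.13,0,0,0,0.6],[0,0,-0.14,0,0,0,0.6],[0,0,-0.14,0,0,0,0.6],[0,0,-0.14,0,0,0,0.6]])

```text
time: 24.1
ee_pos: [0.4288, -0.1983, 0.378]
eef_rot: [-2.408, -2.017, 0.002]
ft_force: [0.1, -0.2, -0.5]
opening: 0.0511
grip_force: 0.0
```

```bash
python3 - <<'E'
from h import *
where(); press(-139,-115,303); print(manip.observe()['qpos'])
E
```

```text
press tcp [-138.3 -106.6  378. ] f [ 0.2 -0.2 -0.5] open 0.0511 t 24.1
row [-0.0004, 0.0001, -0.0131, -0.028, -0.0009, 0.2501] tcp [ 0.4288 -0.1983  0.378 ] f [ 0.1 -0.2 -0.5] t 24.1
[-0.16544626  0.20978189  0.70109008  1.60759565 -0.13647206  1.37561298
  0.37504198]
```

Request:
jog_arm(increments=[[0,0,-0.013,-0.03,0,0.02,0.6],[0,0,-0.013,-0.03,0,0.1,0.6],[0,0,-0.013,-0.03,0,0.18,0.6],[0,0,-0.013,-0.03,0,0.24,0.6],[0,0,-0.013,-0.03,0,0.26,0.6],[0,0,-0.013,-0.03,0,0.26,0.6]])

```text
time: 24.7
ee_pos: [0.427, -0.2068, 0.3002]
eef_rot: [-2.364, -2.068, 0.002]
ft_force: [-1.1, 0.0, 0.8]
opening: 0.0511
grip_force: 0.0
```

```bash
python3 - <<'E'
from h import *
where(); press(-139,-115,300)
E
```

```text
press tcp [-138.9 -115.2  300.2] f [-1.1 -0.1  0.8] open 0.0511 t 24.7
row [-0.0005, 0.0, 0.0006, 0.0008, -0.0002, 0.0008] tcp [ 0.427  -0.2068  0.3002] f [-1.1  0.   0.8] t 24.7
```

Request:
jog_arm(increments=[[0,0,0,0,0,0,0.4],[0,0,0,0,0,0,0.2],[0,0,0,0,0,0,0.1],[0,0,0,0,0,0,0.1],[0,0,0,0,0,0,0.1]], grip_force=25)

```text
time: 25.2
ee_pos: [0.4284, -0.2075, 0.3016]
eef_rot: [2.361, 2.068, 0.002]
ft_force: [5.6, -1.0, 1.8]
opening: 0.0212
grip_force: 27.2
```

```bash
python3 - <<'E'
from h import *
where(); press(-139,-115,300)
E
```

```text
press tcp [-137.5 -115.7  301.6] f [ 5.7 -0.2  1.8] open 0.0212 t 25.2
row [0.001, 0.0003, 0.001, 0.0024, -0.0051, 0.0053] tcp [ 0.4284 -0.2075  0.3016] f [ 5.6 -1.   1.8] t 25.2
```

Request:
jog_arm(increments=[[0,0,0,0,-0.012,0.024,0.1],[0,0,0,0,-0.024,0.048,0.1],[0,0,0,0,-0.049,0.099,0.1],[0,0,0,0,-0.069,0.152,0.1],[0,0,0,0,-0.084,0.206,0.1],[0,0,0,0,-0.093,0.262,0.1],[0,0,0,0,-0.096,0.319,0.1],[0,0,0,0,-0.096,0.319,0.1]], grip_force=40)

```text
time: 26.0
ee_pos: [0.3983, -0.2035, 0.2047]
eef_rot: [2.364, 2.069, 0.0]
ft_force: [-1.3, 1.7, 9.1]
opening: 0.0209
grip_force: 47.0
```

```bash
python3 - <<'E'
from h import *
where(); press(-168.3,-115,300-95.7)
E
```

```text
press tcp [-167.8 -115.8  204.7] f [-1.5  1.6  9.1] open 0.0209 t 26.0
row [0.0001, -0.0, 0.0007, 0.0025, -0.0017, 0.0014] tcp [ 0.3983 -0.2035  0.2047] f [-1.3  1.7  9.1] t 26.0
```

Request:
jog_arm(increments=[[0,0,0,0,0.002,0.056,0.1],[0,0,0,0,0.01,0.113,0.1],[0,0,0,0,0.023,0.168,0.1],[0,0,0,0,0.042,0.221,0.1],[0,0,0,0,0.054,0.247,0.1],[0,0,0,0,0.066,0.272,0.1],[0,0,0,0,0.08,0.297,0.1],[0,0,0,0,0.09,0.312,0.1]])

```text
time: 26.8
ee_pos: [0.4192, -0.2062, 0.1103]
eef_rot: [-2.359, -2.06, 0.008]
ft_force: [-16.6, -0.3, 8.7]
opening: 0.0206
grip_force: 53.7
```

```bash
python3 - <<'E'
from h import *
where(); press(-139.6,-115,300-192)
E
```

```text
press tcp [-146.7 -115.7  110.3] f [-16.4  -2.5   8.7] open 0.0206 t 26.8
row [-0.0033, -0.0008, 0.0001, 0.0022, 0.0239, 0.0074] tcp [ 0.4192 -0.2062  0.1103] f [-16.6  -0.3   8.7] t 26.8
```

Request:
jog_arm(increments=[[0,0,0,0,-0.008,0.01,0.1],[0,0,0,0,-0.008,0.018,0.1],[0,0,0,0,-0.008,0.018,0.1]])

```text
time: 27.1
ee_pos: [0.4214, -0.2066, 0.1066]
eef_rot: [-2.364, -2.067, 0.0]
ft_force: [-6.3, 1.9, 14.7]
opening: 0.0202
grip_force: 54.0
```

```bash
python3 - <<'E'
from h import *
where()
im=optics.snapshot('side')
for l in ('handle','punch'): print(l,[(np.round(d['position']).tolist(),round(d['p'],2)) for d in finder.boxes_of('side',l)[:2]])
def H(phi):
    a=.61-phi; x,y,z=-.17*np.cos(a),-.105,.22+.17*np.sin(a); c,n=np.cos(PR[2]),np.sin(PR[2]); return [PR[0]+c*x-n*y,PR[1]+n*x+c*y,z]
for p in (0,1.0,1.1,1.2): print(p,proj('side',H(p)))
E
```

```text
press tcp [-144.5 -115.7  106.6] f [-6.5  1.1 14.7] open 0.0202 t 27.1
handle [([335.0, 228.0], 0.9)]
punch []
0 [[304.01047464 224.97744512]]
1.0 [[296.6751272  272.57914831]]
1.1 [[299.86260643 275.27562661]]
1.2 [[303.57419211 277.51813805]]
```

Request:
jog_arm(increments=[[0,0,0,0,0.005,0.008,0.1],[0,0,0,0,0.008,0.015,0.1],[0,0,0,0,0.008,0.015,0.1]])

```text
time: 27.55
ee_pos: [0.4238, -0.2069, 0.1022]
eef_rot: [-2.364, -2.067, 0.0]
ft_force: [-6.9, 1.4, 15.4]
opening: 0.0208
grip_force: 54.4
```

Request:
jog_arm(increments=[[0,0,0,0,0.005,0.008,0.1],[0,0,0,0,0.008,0.015,0.1],[0,0,0,0,0.008,0.015,0.1]])

```text
time: 27.85
ee_pos: [0.4264, -0.2073, 0.0978]
eef_rot: [-2.364, -2.067, 0.0]
ft_force: [-5.6, 2.0, 15.7]
opening: 0.0208
grip_force: 54.8
```

```bash
python3 - <<'E'
from h import *
where()
E
```

```text
press tcp [-139.4 -115.7   97.8] f [-5.8  1.3 15.7] open 0.0208 t 27.85
```

Request:
jog_arm(increments=[[0,0,0,0,0.005,0.008,0.1],[0,0,0,0,0.008,0.015,0.1],[0,0,0,0,0.008,0.015,0.1]])

```text
time: 28.15
ee_pos: [0.4274, -0.2074, 0.0958]
eef_rot: [-2.363, -2.065, -0.003]
ft_force: [-18.1, 8.0, 54.7]
opening: 0.0208
grip_force: 58.7
```

```bash
python3 - <<'E'
from h import *
where()
im=optics.snapshot('side')
r=finder.regions_of('side','handle')
for d in r[:2]:
    ys,xs=np.nonzero(d['pixels']); print(d['p'],d['position'],xs.min(),xs.max(),ys.min(),ys.max())
hsv=im[240:300,270:340].max(2)<45
ys,xs=np.nonzero(hsv); print(len(xs), xs.mean()+270,ys.mean()+240, ys.max()+240)
for y in range(256,300,3): print(''.join('#' if v<40 else '+' if v<80 else '.' for v in im[y,270:345].max(1)))
cv2.imwrite('pics/lev.png',im[:,:,::-1])
E
```

```text
press tcp [-138.5 -115.7   95.8] f [-19.    5.5  54.7] open 0.0208 t 28.15
0.73 [338.4, 229.0] 303 362 208 298
1416 306.44985875706215 269.7973163841808 298
...................######+++##############+#####+######..++++++.......+....
...................##########+###+##++###+#+############+++++++##......+...
...................###+################################+++++######.......+.
.................+#+####+############+#################+++.+####...........
................+++#################++###############.+#######.............
......+#+++++++++++#############################+####+######...............
........+++++++++++.....##########################+######..................
.........++####+.+####+++##+#################+###+.+##.....................
.........+#+###########+#######################+...........................
..............+#########+####++############..+#............................
...................#####+.####+..+#########+.+.......+.....................
...........................###...+##########+..............................
.................................+.+#########+.............................
.....................................#########.............................
......................................+###+................................
```

The force jumped from 16 to 58 N, so the lever is on its lower stop. Now I'll ease it up slowly.

Request:
jog_arm(increments=[[0,0,0,0,-0.006,-0.012,0.1],[0,0,0,0,-0.015,-0.024,0.1],[0,0,0,0,-0.023,-0.037,0.1],[0,0,0,0,-0.03,-0.049,0.1],[0,0,0,0,-0.042,-0.074,0.1],[0,0,0,0,-0.054,-0.1,0.1],[0,0,0,0,-0.063,-0.126,0.1],[0,0,0,0,-0.073,-0.153,0.1]])

```text
time: 29.05
ee_pos: [0.4068, -0.2046, 0.1388]
eef_rot: [-2.363, -2.068, 0.002]
ft_force: [-4.7, -2.7, 3.2]
opening: 0.0206
grip_force: 53.0
```

```bash
python3 - <<'E'
from h import *
where()
E
```

```text
press tcp [-159.2 -115.7  138.8] f [-4.3 -3.3  3.2] open 0.0206 t 29.05
```

Request:
jog_arm(increments=[[0,0,0,0,-0.007,-0.027,0.1],[0,0,0,0,-0.013,-0.055,0.1],[0,0,0,0,-0.018,-0.083,0.1],[0,0,0,0,-0.021,-0.111,0.1],[0,0,0,0,-0.023,-0.139,0.1],[0,0,0,0,-0.024,-0.168,0.1],[0,0,0,0,-0.023,-0.196,0.1],[0,0,0,0,-0.02,-0.224,0.1]])

```text
time: 29.85
ee_pos: [0.3983, -0.2034, 0.2054]
eef_rot: [-2.36, -2.064, 0.006]
ft_force: [-12.2, -2.2, 1.5]
opening: 0.0207
grip_force: 48.5
```

```bash
python3 - <<'E'
from h import *
where()
E
```

```text
press tcp [-167.8 -115.7  205.4] f [-11.8  -3.9   1.5] open 0.0207 t 29.85
```

Request:
jog_arm(increments=[[0,0,0,0,-0.004,-0.028,0.1],[0,0,0,0,0.001,-0.056,0.1],[0,0,0,0,0.008,-0.083,0.1],[0,0,0,0,0.016,-0.111,0.1],[0,0,0,0,0.025,-0.137,0.1],[0,0,0,0,0.036,-0.164,0.1],[0,0,0,0,0.048,-0.189,0.1],[0,0,0,0,0.061,-0.214,0.1]])

```text
time: 30.65
ee_pos: [0.4124, -0.2053, 0.269]
eef_rot: [-2.356, -2.057, 0.012]
ft_force: [-25.8, 3.4, 11.5]
opening: 0.0209
grip_force: 45.6
```

```bash
python3 - <<'E'
from h import *
where()
E
```

```text
press tcp [-153.5 -115.7  269. ] f [-26.   -0.1  11.5] open 0.0209 t 30.65
```

Request:
jog_arm(increments=[[0,0,0,0,-0.01,-0.012,0.1],[0,0,0,0,-0.008,-0.025,0.1],[0,0,0,0,-0.003,-0.037,0.1],[0,0,0,0,0.004,-0.048,0.1],[0,0,0,0,0.01,-0.057,0.1],[0,0,0,0,0.01,-0.057,0.1]])

```text
time: 31.25
ee_pos: [0.4212, -0.2065, 0.2875]
eef_rot: [-2.362, -2.066, 0.003]
ft_force: [-10.1, 1.2, 9.8]
opening: 0.0203
grip_force: 43.7
```

```bash
python3 - <<'E'
from h import *
where()
E
```

```text
press tcp [-144.7 -115.7  287.5] f [-10.2  -0.2   9.8] open 0.0203 t 31.25
```

Request:
jog_arm(increments=[[0,0,0,0,0.006,-0.01,0.1],[0,0,0,0,0.011,-0.018,0.1],[0,0,0,0,0.016,-0.026,0.1],[0,0,0,0,0.016,-0.026,0.1]])

```text
time: 31.65
ee_pos: [0.4257, -0.2071, 0.2953]
eef_rot: [-2.362, -2.066, 0.003]
ft_force: [-11.3, 0.8, 8.9]
opening: 0.0206
grip_force: 43.2
```

Request:
jog_arm(increments=[[0,0,0,0,0.003,-0.005,0.1],[0,0,0,0,0.006,-0.01,0.1],[0,0,0,0,0.006,-0.01,0.1]])

```text
time: 31.95
ee_pos: [0.4275, -0.2074, 0.2983]
eef_rot: [-2.362, -2.066, 0.003]
ft_force: [-10.8, 1.1, 10.8]
opening: 0.0207
grip_force: 43.0
```

```bash
python3 - <<'E'
from h import *
where()
E
```

```text
press tcp [-138.4 -115.7  298.3] f [-10.8  -0.3  10.8] open 0.0207 t 31.95
```

Request:
jog_arm(increments=[[0,0,0,0,0,-0.006,0.1],[0,0,0,0,0,-0.012,0.1],[0,0,0,0,0,-0.012,0.1]])

```text
time: 32.25
ee_pos: [0.4286, -0.2075, 0.3004]
eef_rot: [-2.363, -2.067, 0.004]
ft_force: [-4.7, -2.8, -8.0]
opening: 0.0208
grip_force: 41.1
```

Request:
jog_arm(increments=[[0,0,0,0,0.003,-0.006,0.1],[0,0,0,0,0.003,-0.012,0.1],[0,0,0,0,0.003,-0.012,0.1]])

```text
time: 32.55
ee_pos: [0.4289, -0.2074, 0.3013]
eef_rot: [-2.361, -2.065, 0.009]
ft_force: [0.6, -8.0, -32.1]
opening: 0.0205
grip_force: 42.0
```

```bash
python3 - <<'E'
from h import *
where()
E
```

```text
press tcp [-137.  -115.6  301.3] f [  1.6  -7.9 -32.1] open 0.0205 t 32.55
```

The lever is back on its upper rest, with the TCP at the original grasp height. I'll relax, open and withdraw upward.

Request:
jog_arm(increments=[[0,0,0,0,-0.003,0.008,0.1],[0,0,0,0,-0.003,0.01,0.1],[0,0,0,0,-0.003,0.01,0.3],[0,0,0,0,-0.003,0.01,0.5],[0,0,0,0,-0.003,0.01,0.6],[0,0,0,0,-0.003,0.01,0.6],[0,0,0,0,-0.003,0.01,0.6]])

```text
time: 33.25
ee_pos: [0.4304, -0.2074, 0.3022]
eef_rot: [2.363, 2.069, 0.001]
ft_force: [0.8, 0.2, 0.2]
opening: 0.0512
grip_force: 0.0
```

Request:
jog_arm(increments=[[0,0,0,0,0,-0.08,0.6],[0,0,0,0,0,-0.2,0.6],[0,0,0,0,0,-0.33,0.6],[0,0,0,0.15,-0.1,-0.36,0.6],[0,0,0,0.3,-0.1,-0.36,0.6],[0,0,0,0.45,-0.1,-0.36,0.6],[0,0,0,0.6,-0.1,-0.36,0.6],[0,0,0,0.75,-0.1,-0.36,0.6]])

```text
time: 34.05
ee_pos: [0.4299, 0.0214, 0.4104]
eef_rot: [2.363, 2.069, 0.002]
ft_force: [-0.1, -1.1, -0.8]
opening: 0.0516
grip_force: 0.0
```

```bash
python3 - <<'E'
from h import *
where()
im=optics.snapshot('side');rect('side','blank',.06)
print([(d['position'],round(d['p'],2)) for d in finder.boxes_of('side','handle')[:2]])
b=optics.snapshot('top');rect('top','blank',.06)
cv2.imwrite('pics/end.png',im[:,:,::-1])
# compare with the picture before the lever stroke (bed crop kept in g6, side half)
g=cv2.resize(cv2.imread('pics/g6.png'),(240,100),interpolation=cv2.INTER_AREA)[:,:120].astype(int)
d=np.abs(g-im[190:290,270:390,::-1].astype(int)).max(2); ys,xs=np.nonzero(d>60); print("changed px",len(xs),xs.min(initial=999),xs.max(initial=0),ys.min(initial=999),ys.max(initial=0))
for l in ("short_link","narrow_link","collar","mug","jar","oil_bottle","wrench"): print(l,[np.round(q["position"]).tolist() for q in finder.boxes_of("side",l)[:1]])
E
```

```text
press tcp [-166.8  111.2  410.4] f [ 0.1 -1.1 -0.8] open 0.0516 t 34.05
side blank p0.93 rect c 582 -73 size 137 39 ang 80.8 mean [579.5 -75.3] pca 81.1
[([307.5, 218.3], 0.58)]
top blank p0.67 rect c 588 -47 size 80 41 ang 80.9 mean [588.1 -46.3] pca 78.3
changed px 95 0 90 19 99
short_link [[251.0, 201.0]]
narrow_link [[292.0, 166.0]]
collar [[256.0, 225.0]]
mug [[194.0, 186.0]]
jar [[311.0, 211.0]]
oil_bottle [[330.0, 163.0]]
wrench []
```

```bash
python3 - <<'E'
from h import *
from fit import W
g=cv2.cvtColor(cv2.imread('pics/end.png'),cv2.COLOR_BGR2GRAY).astype(np.float32)
def scan(x0,z,ys,w=8):
    out=[]
    for y in ys:
        xs=np.arange(x0-w,x0+w+.1,.25); uv=proj('side',[W(PR,(x,y,z)) for x in xs]).astype(np.float32)
        p=cv2.remap(g,uv[:,0].reshape(1,-1),uv[:,1].reshape(1,-1),cv2.INTER_LINEAR)[0]
        p=cv2.GaussianBlur(p.reshape(1,-1),(0,0),3)[0]; d=np.gradient(p); i=np.abs(d[4:-4]).argmax()+4; j=p.argmin()
        out.append((int(y),float(xs[i]),round(float(d[i]),1),"min",float(xs[j])))
    return out
print("plate front edge x=-20"); [print(o) for o in scan(-20,60,range(-20,100,10))]
print("rail edge x=20 z62"); [print(o) for o in scan(20,62,range(-50,110,12))]
print("bed front x=-90"); [print(o) for o in scan(-90,50,range(-100,-30,12))]
E
```

```text
plate front edge x=-20
(-20, -21.75, 2.4, 'min', -23.75)
(-10, -21.25, 1.5, 'min', -24.0)
(0, -21.75, 3.0, 'min', -23.5)
(10, -21.0, 2.9, 'min', -22.75)
(20, -25.0, -1.7, 'min', -23.0)
(30, -21.5, 3.0, 'min', -23.0)
(40, -20.25, 2.7, 'min', -22.0)
(50, -23.0, -5.2, 'min', -20.5)
(60, -24.25, -3.8, 'min', -22.5)
(70, -23.75, -6.0, 'min', -22.25)
(80, -22.75, -5.3, 'min', -21.25)
(90, -22.5, -5.0, 'min', -20.75)
rail edge x=20 z62
(-50, 16.75, -5.7, 'min', 20.0)
(-38, 16.5, -5.1, 'min', 20.25)
(-26, 16.25, -4.9, 'min', 20.5)
(-14, 17.25, -4.9, 'min', 19.75)
(-2, 17.25, -8.1, 'min', 20.25)
(10, 13.75, 5.9, 'min', 20.25)
(22, 24.75, 3.2, 'min', 19.5)
(34, 13.0, 0.8, 'min', 12.0)
(46, 16.75, 1.1, 'min', 14.25)
(58, 13.5, -4.8, 'min', 18.0)
(70, 18.0, -6.0, 'min', 28.0)
(82, 23.25, -5.1, 'min', 28.0)
(94, 15.25, -4.1, 'min', 24.75)
(106, 22.25, 0.9, 'min', 12.0)
bed front x=-90
(-100, -88.25, 2.9, 'min', -89.75)
(-88, -88.75, 2.5, 'min', -90.25)
(-76, -89.5, 3.9, 'min', -91.5)
(-64, -89.25, 2.4, 'min', -91.5)
(-52, -88.75, 2.3, 'min', -90.25)
(-40, -89.75, 3.9, 'min', -91.5)
```

The edge scan hints at about 1° of residual yaw, with the left end tight and the right end a bit off. There is plenty of time, so I'll push the plate once more near its middle. A fully open gripper lets the right finger reach y≈30 under the head.

Request:
jog_arm(increments=[[0,0,0.045,-0.02,0.02,0.1,1],[0,0,0.09,-0.05,0.05,0.25,1],[0,0,0.135,-0.08,0.1,0.4,1],[0,0,0.18,-0.097,0.15,0.55,1],[0,0,0.225,-0.097,0.2,0.7,1],[0,0,0.27,-0.097,0.22,0.85,1],[0,0,0.315,-0.097,0.24,0.95,1],[0,0,0.36,-0.097,0.26,0.95,1]])

```text
time: 35.45
ee_pos: [0.5014, -0.0197, 0.121]
eef_rot: [-3.106, -0.471, 0.011]
ft_force: [-0.3, 0.2, 0.5]
opening: 0.0856
grip_force: 0.0
```

Request:
jog_arm(increments=[[0,0,0.045,0,0,0,1],[0,0,0.09,0,0,0,1],[0,0,0.13,0,0,0,1],[0,0,0.14,0,0,0,1],[0,0,0.14,0,0,0,1]])

```text
time: 35.95
ee_pos: [0.5036, -0.0197, 0.1248]
eef_rot: [3.134, -0.205, -0.0]
ft_force: [-0.2, -0.3, 1.0]
opening: 0.0856
grip_force: 0.0
```

```bash
python3 -c "
from h import *
where()
c,n=np.cos(PR[2]),np.sin(PR[2]); x,y=-.065,.082
row([PR[0]+c*x-n*y,PR[1]+n*x+c*y,.046],[0,0,-1],[-n,c,0])"
```

```text
press tcp [-88.3  80.5 124.8] f [-0.2 -0.3  1. ] open 0.0856 t 35.95
row [0.0002, 0.0, 0.0015, 0.0776, -0.0049, 0.2627] tcp [ 0.5036 -0.0197  0.1248] f [-0.2 -0.3  1. ] t 35.95
```

Request:
jog_arm(increments=[[0,0,0.001,0,-0.004,0.12,1],[0,0,0.001,0.03,-0.004,0.22,1],[0,0,0.001,0.06,-0.004,0.26,1],[0,0,0.001,0.1,-0.004,0.263,1],[0,0,0.001,0.14,-0.004,0.263,1],[0,0,0.001,0.165,-0.004,0.263,1],[0,0,0.001,0.18,-0.004,0.263,1],[0,0,0.001,0.18,-0.004,0.263,1]])

```text
time: 36.75
ee_pos: [0.5578, -0.0258, 0.0463]
eef_rot: [3.134, -0.212, 0.001]
ft_force: [-0.4, -0.7, 0.1]
opening: 0.0854
grip_force: 0.0
```

Request:
jog_arm(increments=[[0,0,0,0.006,0,0,1],[0,0,0,0.012,0,0,1],[0,0,0,0.012,0,0,1]])

```text
time: 37.05
ee_pos: [0.5608, -0.026, 0.0461]
eef_rot: [-3.134, 0.213, -0.0]
ft_force: [-0.7, -1.2, 0.1]
opening: 0.0849
grip_force: 0.0
```

```bash
python3 -c "
from h import *
where()"
```

```text
press tcp [-30.7  82.   46.1] f [-0.5 -1.3  0.1] open 0.0849 t 37.05
```

Request:
jog_arm(increments=[[0,0,0,0.004,0,0,1],[0,0,0,0.008,0,0,1],[0,0,0,0.008,0,0,1]])

```text
time: 37.35
ee_pos: [0.563, -0.0263, 0.0459]
eef_rot: [-3.134, 0.213, 0.001]
ft_force: [-0.5, 0.1, 1.0]
opening: 0.0856
grip_force: 0.5
```

Request:
jog_arm(increments=[[0,0,0,0.004,0,0,1],[0,0,0,0.008,0,0,1],[0,0,0,0.008,0,0,1]])

```text
time: 37.65
ee_pos: [0.5635, -0.0264, 0.0457]
eef_rot: [-3.133, 0.214, 0.006]
ft_force: [-7.5, 2.0, 4.2]
opening: 0.0852
grip_force: 4.0
```

Request:
jog_arm(increments=[[0,0,0,0.004,0,0,1],[0,0,0,0.008,0,0,1],[0,0,0,0.008,0,0,1]])

```text
time: 37.95
ee_pos: [0.5639, -0.0264, 0.0455]
eef_rot: [-3.132, 0.215, 0.012]
ft_force: [-12.2, 2.2, 8.3]
opening: 0.0853
grip_force: 7.5
```

```bash
python3 -c "
from h import *
where()"
```

```text
press tcp [-27.6  82.   45.5] f [-12.4   0.6   8.3] open 0.0853 t 37.95
```

The middle is firmly against the rail: stiff contact, no slack. One last light push on the end.

Request:
jog_arm(increments=[[0,0,0,-0.05,0,0,1],[0,0,0,-0.09,0,-0.05,1],[0,0,0,-0.09,-0.05,-0.18,0.4],[0,0,0,0,-0.12,-0.2,0],[0,0,0,0.075,-0.16,-0.2,0],[0,0,0,0.075,-0.16,-0.12,0],[0,0,0,0.075,-0.16,-0.04,0],[0,0,0,0.075,-0.16,-0.035,0]])

```text
time: 38.75
ee_pos: [0.5953, 0.018, 0.0539]
eef_rot: [3.134, -0.212, -0.006]
ft_force: [-0.5, 0.1, 0.6]
opening: 0.0005
grip_force: 0.0
```

Request:
jog_arm(increments=[[0,0,0,0,0.015,0,0],[0,0,0,0,0.03,0,0],[0,0,0,0,0.04,0,0],[0,0,0,0,0.045,0,0],[0,0,0,0,0.045,0,0]])

```text
time: 39.25
ee_pos: [0.5952, 0.0037, 0.0572]
eef_rot: [-3.134, 0.214, -0.002]
ft_force: [0.1, -0.6, -0.8]
opening: -0.0003
grip_force: 0.0
```

```bash
python3 -c "
from h import *
where()"
```

```text
press tcp [ -0.7 116.1  57.2] f [ 0.2 -0.6 -0.8] open -0.0003 t 39.25
```

Request:
jog_arm(increments=[[0,0,0,0,0.004,0,0],[0,0,0,0,0.007,0,0],[0,0,0,0,0.007,0,0]])

```text
time: 39.55
ee_pos: [0.5949, 0.0031, 0.0567]
eef_rot: [-3.133, 0.211, -0.001]
ft_force: [0.7, 3.3, 2.1]
opening: 0.0001
grip_force: 2.0
```

Request:
jog_arm(increments=[[0,0,0,0,0.002,0,0],[0,0,0,0,0.004,0,0],[0,0,0,0,0.004,0,0]])

```text
time: 39.85
ee_pos: [0.5949, 0.003, 0.0567]
eef_rot: [-3.132, 0.21, -0.0]
ft_force: [-0.1, 6.8, 4.4]
opening: 0.0003
grip_force: 3.5
```

It meets stiff contact at the same place, so the plate is seated. I'll retreat and hand in.

Request:
jog_arm(increments=[[0,0,0,0,-0.03,0,0],[0,0,0,0,-0.08,-0.05,0],[0,0,0,0,-0.12,-0.2,0],[0,0,0,-0.1,-0.15,-0.36,0],[0,0,0,-0.2,-0.15,-0.5,0],[0,0,0,-0.3,-0.15,-0.6,0],[0,0,0,-0.3,-0.15,-0.6,0],[0,0,0,-0.3,-0.15,-0.6,0]])

```text
time: 40.65
ee_pos: [0.5113, 0.0579, 0.2372]
eef_rot: [-3.134, 0.212, -0.003]
ft_force: [-0.2, 0.1, -0.0]
opening: 0.0001
grip_force: 0.0
```

```bash
python3 - <<'E'
from h import *
where(); optics.snapshot('side'); rect('side','blank',.06)
print([(d['position'],round(d['p'],2)) for d in finder.boxes_of('side','handle')[:1]])
print(job.hand_in())
E
```

```text
press tcp [-91.2 158.5 237.2] f [-0.2  0.  -0. ] open 0.0001 t 40.65
side blank p0.81 rect c 582 -73 size 145 43 ang 82.4 mean [580.  -75.9] pca 82.5
[([310.0, 210.3], 0.83)]
the job is handed in; nothing more can be done
None
```

The job is handed in at about 41 s (no verdict returned): the plate was seated against rail and end stop, the lever pulled to its lower stop and eased back to rest, and afterwards the plate was re-pressed lightly against both stops; no other item was seen to move, though the jar and wrench were not reliably re-detected.

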